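# Click the tongued carving board into its bench holder

## Robot

A 6-joint arm with a two-finger parallel gripper is mounted at the origin on a cart in front of the work surface, level with it; the furniture and walls round the work are solid. World frame = base frame: x ahead of the robot, y to its left, z up, the work surface at z = 0. Lengths are in m, angles in rad, forces in N, time in s.
With the tool pointing down it reaches from about 0.3 to 0.875 m from the base axis. Payload 4.2 kg.
Tool frame: the origin (TCP) lies at the very end of the fingers, on their centre line; the grasp point (between the pads) lies 19 mm behind it; y points along the fingers, x is the direction in which the jaws open and shut, and the axes are right-handed (so a half turn about y gives the same grasp; the last joint's range is limited). The gripper opens to 85 mm and grips with 20 to 120 N. Pads are 22 mm wide; open, the fingers measure 114 mm over their backs; the gripper's body (76 mm by 85 mm) begins 54 mm behind the grasp point. The pads swing forward as they close: fully open they stand 13 mm farther back than shut.
Start: joints at [-1.28, 0.32, 1.565, -0, 1.257, -0.02], TCP at [0.176, -0.547, 0.231] pointing down, gripper open.
Joint ranges: [-3.11, 3.11], [-0.84, 2.01], [0.21, 2.61], [-1.34, 4.49], [0.05, 2.63], [-2.56, 2.56]. Speed limits (rad/s): [2.57, 2.57, 3.14, 3.14, 3.14, 3.14].

## Interface

Orientations are given as a unit quaternion [w, x, y, z].
In Python, from rig import arm, grab_frame gives the robot as it stands.
- The arm moves only by the tool play_rows, never from a script. Its argument "motion" is text: rows parted by semicolons, each of 5 numbers parted by spaces: the shift along the tool's x, y, z in m, then the turn about the tool's y in rad, then the finger opening in m, from 0 to 0.0854. In form: dx dy dz twist hand; .... A call has 1 to 8 rows; each row shifts and turns the commanded pose from where the row before left it, along the tool's axes as they then stand; what a row does not reach is not made up. A row lasts 1/10 s, in which the tool goes at most 50 mm and 8.59 degrees, less where a joint would pass 70% of its speed; a pose out of reach is approached as far as the arm can. A call is refused whole if a number of a shift passes 0.05 or a number of a turn 0.15, either way. A call with a gripper value outside its range is refused whole. The fingers move at their own pace and stop on an object; "newtons" is the grip in N (left out, the last holds). Time passes only in rows, so rows that do not move let the fingers close. It gives the time, the measured TCP pose, the force and the opening at its end, in the units of the state.
- arm.get_state(): the state, without advancing time (a new reading comes with each control period).
- grab_frame(name): name is "side" or "top" or "wrist"; returns a dict with "color" (480x640x3 uint8, red, green, blue), "mtx" (3x3 intrinsics, pixels), "R" (3x3) and "t" (3): a world point X has camera coordinates R X + t; the wrist camera has in their place "mount" (4x4, takes a point from camera to tool coordinates, whose origin is the TCP and whose axes are the tool frame's). Camera axes: x right, y down, z forward; pixel columns grow to the right and rows downward; lengths in m; the calibration is good to about 2 mm. A picture is of the moment at which its call begins: read the wrist's pose just before it. There is no depth.
- arm.finish_job(): hands the job in, once; it reports no verdict.
The state is a dict: "time": time; "joint_positions": joint angles; "joint_velocities": joint speeds; "joint_torque": joint torques, N m; "tool_pos": TCP position; "ee_rot": TCP orientation; "wrist_force": force on the tool from outside, world axes, zero at the start; "ft_torque": the same for the moment, N m; "width": finger opening in m.
Only numpy, scipy, OpenCV 4.12 (cv2) and the standard library are available. Lean on these libraries where they do the work, as an engineer would, in place of code of your own. Each camera call takes 0.05 s, during which the arm holds its last target. There are 200 camera calls.

## Task

Fit the loose carving board into its holder on the bench: angle its tongue into the holder's groove, then lower it flat and press it down until the sprung catch snaps over its near edge, with its right-hand end pushed snugly up against the pad of the end stop. Feel your way and do not force the board against the holder or the stop, do not shove the other things on the bench, and let go at the end.

Things in the scene. Friction and masses are not known exactly. Their poses are not given: they have to be found in the camera images.
- board: Loose pale carving board on the 12 mm thick grey sheet on the bench; 100 mm (x) x 150 mm (y) x 18 mm thick plus a tongue on its +x edge, about 0.35 kg, lying flat, batten up. Origin: middle of the underside (100 x 150 part). Axes: +x to the tongued edge, +y along tongue and batten, +z up. Home, it lies flat on the holder's base, axes along the holder's, centre at holder x = 0 to -2 mm.
- batten (a point): Centre of the dark wooden batten (18 mm in x, 90 mm in y, 36 mm high) across the middle of the board's top: the handle to grip the board by, pads on its two 90 mm long faces. Board axes; 36 mm above the board's underside, 18 mm above its top face.
- tongue_tip (a point): Middle of the rounded tip of the board's tongue; board axes. The tongue is 6 mm thick (6 to 12 mm above the underside), stands 9 mm out of the edge and runs along all of it. The edge above the tongue is stepped back 3 mm. Seen from the batten point: +59 mm in board x, 27 mm lower in board z.
- board_end (a point): Middle of the board's end face on its -y side, 9 mm above the underside; board axes. This face must bear on the end stop's pad. It lies 75 mm from the batten point toward board -y.
- near_edge (a point): Middle of the top corner of the board's edge opposite the tongue (board x = -50 mm, 18 mm above the underside); the catch snaps over it. Board axes. Below it the edge is upright for 6 mm, then bevelled: the bevel runs to x = -40 mm at the underside.
- holder: Fixed holder: plywood base 180 x 240 x 14 mm, grooved wooden rail along its far (+x) side, sprung catch in the middle of its near (-x) side. Origin: on the underside, in the middle of the home board (base from x = -96 to +84 mm). Axes: +x from catch to rail, +y along the groove, +z up. Base top at z = 14 mm, where the home board's underside lies.
- groove (a point): Middle of the groove's mouth in the rail's face (holder x = 50, z = 23.5 mm); holder axes. Groove: 10.5 mm high (about 5.2 mm below and above this point), 12 mm deep toward +x, 240 mm long, open ends. Rail top 36 mm above the underside. The tongue enters with the board's near edge raised; 0.32 rad clears the catch. So tilted it goes in about 8 mm before the edge meets the rail; flat, 9 mm.
- catch_nose (a point): Tip of the catch's brass wedge nose, at its underside (at rest holder x = -46, z = 33.2 mm); holder axes. The nose is 38 mm wide; its sloped face rises 8 mm going back, away from the rail. At rest it overlaps the home board's near edge by 4 mm, 1 mm above its top. The steel housing behind it reaches 40 mm above the holder's underside.
- catch (a joint): How far the sprung catch is pushed back (to holder -x), in m: 0 at rest and when snapped over the board, at most 0.009. Spring: about 2 N at rest, 0.35 N more per mm. Pressing down with some 5 to 14 N on the board's top between batten and near edge drives the edge down the slope until the nose snaps over it.
- end_stop: End stop at the holder's right (-y) end: aluminium block, 24 x 16 x 24 mm. Origin: foot of its +y face, on the base's top; axes as the holder's. Its set screw ends in a 12 mm round brass pad, 13 mm above the base, that faces the board. The pad stands 6 to 32 mm out of the +y face: set differently each time, not measured, so feel for it. It gives 2 mm at 0.3 to 0.4 N, then is solid.
- slate_hone: Bystander: small blue-grey slate hone, 34 x 91 x 11 mm, lying left on the bench; leave it.
- bangle_2: Bystander: dark ring 78 mm across, 12 mm thick, right on the bench; leave it.
- raw_bone: Bystander: knobbly pale raw bone, 45 x 150 x 29 mm, lying behind the work; leave it.
- bone_blank_1: Bystander: small pale bone blank, 22 x 85 x 13 mm, lying behind the work; leave it.
- cup_mid: Bystander: pale bone cup with a dark foot, 88 x 114 mm, 108 mm tall, standing behind the work; leave it.

How it is judged:
On the way:
1. the tongue is in the groove while the board is still tilted (angle between batten's own z axis and vertical above 0.1 rad and x of tongue_tip in the frame of groove above 0.003 m and z of tongue_tip in the frame of groove between -0.0055 and 0.0055 m), for 0.2 s.
At the end, for the whole second after the job is handed in: The board lies flat (within 0.025 rad) and square (0.04 rad) in the holder, its tongue at least 5 mm into the groove, the catch snapped back (within 2 mm of rest) over its near edge, its end still bearing on the sprung pad of the end stop (over 0.1 N), released (angle between batten's own z axis and vertical below 0.025 rad and angle between the x axis of batten and the x axis of holder, either way round below 0.04 rad and x of tongue_tip in the frame of groove between 0.005 and 0.0115 m and z of tongue_tip in the frame of groove between -0.003 and 0.003 m and z of near_edge in the frame of catch_nose below 0.0005 m and x of near_edge in the frame of catch_nose below -0.001 m and value of joint catch below 0.002 m and contact force between board and end_stop above 0.1 N and linear speed of board below 0.01 m/s); the robot touches nothing.
It fails at once if the board is forced against the holder with more than 55 N (contact force between board and holder above 55 N).
It fails at once if the board is forced against the end stop with more than 20 N (contact force between board and end_stop above 20 N).
It fails at once if a bystander (hone, ring, raw bone, bone blank or cup) is moved more than 20 mm (distance of any of slate_hone, bangle_2, raw_bone, bone_blank_1, cup_mid from where it was at the start of the episode above 0.02 m).
It also fails if it takes over 61 s, if anything falls off the work surface, if the arm or the gripper's body presses on something with over 40 N, if the wrist force passes 120 N, or if a joint passes its speed limit or range.

## Working session

There is one attempt and no reset: what is moved stays moved. The work goes in short steps, Python scripts to look and compute and a tool call to move; the robot and the scene stay as the last step left them, time stands still between calls to the robot, and variables do not carry over. Pictures are saved under pics/ and viewed, about 8 in all and at most 12, crops included, and the job is handed in when it is done.

Besides the shell and the picture viewer there is one more tool, called after ">>>" by a JSON object that holds its "method" and its "body", one argument or row to a line. play_rows: Moves the arm, as the interface text tells. Its arguments: {"type":"object","properties":{"motion":{"type":"string"},"newtons":{"type":"number"}},"required":["motion"]}

```bash
mkdir -p pics; ls; python3 - <<'E'
from rig import arm, grab_frame
import cv2, numpy as np
print(arm.get_state())
for n in ("side","top"):
    f=grab_frame(n); cv2.imwrite(f"pics/{n}0.png",f["color"][:,:,::-1]); np.savez(f"pics/{n}0.npz",**f)
    print(n,f["mtx"].tolist(),np.round(f["R"],4).tolist(),f["t"], -f["R"].T@f["t"])
E
```

```text
pics
{'time': 0.0, 'joint_positions': array([-1.27999661e+00,  3.20273454e-01,  1.56573736e+00, -1.96495836e-05,
        1.25737881e+00, -1.99795338e-02]), 'joint_velocities': array([-1.55442985e-03, -4.85329869e-04, -8.59582201e-04,  1.47319796e-04,
       -1.60915051e-04,  5.79180100e-05]), 'joint_torque': array([-1.92132167e-03, -4.15525496e+01, -2.34167129e+01, -3.10022697e-04,
        8.17383727e-03,  4.26130086e-06]), 'tool_pos': array([ 0.17569796, -0.54697285,  0.23047021]), 'ee_rot': array([ 0.57173843, -0.57097998,  0.417101  , -0.41608145]), 'wrist_force': array([ 0.3758012 , -0.30584004,  0.125756  ]), 'ft_torque': array([ 0.02914619, -0.00371478,  0.00309347]), 'width': 0.0852869046298686}
side [[543.9427595091846, 0.0, 310.2374179729575], [0.0, 543.9427595091846, 233.6156370620407], [0.0, 0.0, 1.0]] [[0.9861, -0.1652, 0.0167], [-0.0475, -0.3774, -0.9248], [0.1591, 0.9112, -0.38]] [-0.58500374  0.08899227  1.3493117 ] [ 0.3664256  -1.29256432  0.60481471]
top [[452.3306385995674, 0.0, 317.43039920682384], [0.0, 452.3306385995674, 236.60751394586305], [0.0, 0.0, 1.0]] [[0.0231, -0.9997, -0.0026], [-0.9978, -0.0229, -0.0625], [0.0624, 0.004, -0.998]] [-0.02549232  0.60511116  1.16833518] [ 0.53142321 -0.01630805  1.20380227]
```

View pics/top0.png

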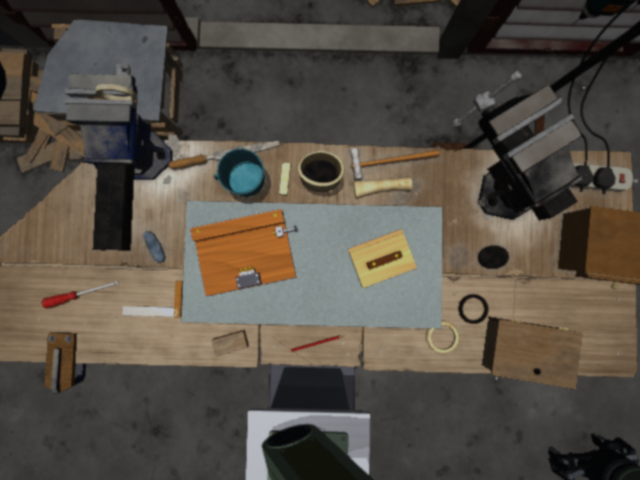

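View pics/side0.png

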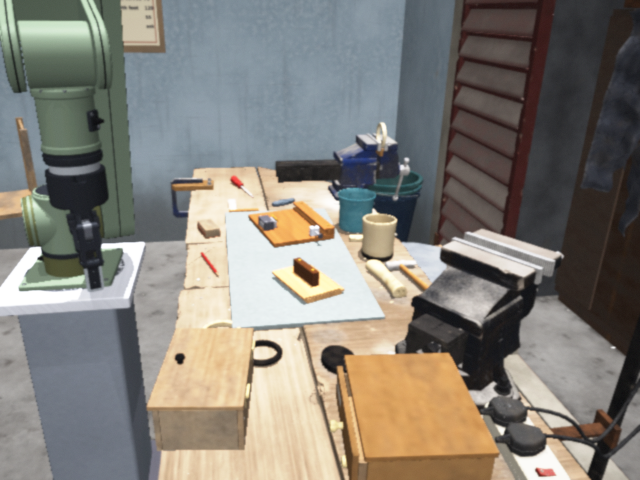

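The top view shows the holder at about (243,255), with its rail on the far side and the stop at (285,230). The board is at about (383,260) with the batten along it. The ring is at (473,308), and the hone, bones and cup are clear of the work. Next I'll segment and measure.

```bash
cat > h.py <<'E'
import numpy as np, cv2
from scipy.spatial.transform import Rotation as Rn
def ray(f,uv):
    d=np.linalg.inv(f["mtx"])@np.array([uv[0],uv[1],1.0]); R=f["R"];return -R.T@f["t"], R.T@d
def onz(f,uv,z):
    c,d=ray(f,uv); return c+d*(z-c[2])/d[2]
def proj(f,X):
    p=f["mtx"]@(f["R"]@np.asarray(X)+f["t"]); return p[:2]/p[2]
def fix(f,s):  # wrist frame -> R,t from state s (quat wxyz)
    q=s["ee_rot"]; T=np.eye(4); T[:3,:3]=Rn.from_quat([q[1],q[2],q[3],q[0]]).as_matrix(); T[:3,3]=s["tool_pos"]
    M=np.linalg.inv(T@f["mount"]); f=dict(f); f["R"]=M[:3,:3]; f["t"]=M[:3,3]; return f
E
python3 - <<'E'
from h import *
f=dict(np.load("pics/top0.npz")); im=f["color"]
hsv=cv2.cvtColor(im,cv2.COLOR_RGB2HSV)
for p in [(220,250),(270,270),(370,270),(400,245),(384,261),(300,300)]: print(p,hsv[p[1],p[0]])
crop=cv2.resize(im[190:340,180:450],None,fx=2.9,fy=2.9,interpolation=cv2.INTER_CUBIC)
cv2.imwrite("pics/crop0.png",crop[:,:,::-1])
roi=np.zeros(im.shape[:2],np.uint8)
for name,(x0,y0,x1,y1),z in (("board",(335,220,430,300),.03),("holder",(186,205,305,305),.026)):
    m=np.zeros(im.shape[:2],np.uint8); m[y0:y1,x0:x1]=(hsv[y0:y1,x0:x1,1]>90)*255
    m=cv2.morphologyEx(m,cv2.MORPH_CLOSE,np.ones((5,5)))
    c=max(cv2.findContours(m,0,2)[0],key=cv2.contourArea); r=cv2.minAreaRect(c); b=cv2.boxPoints(r)
    P=np.array([onz(f,p,z) for p in b]); print(name,b.tolist(),np.round(P,4).tolist(),P.mean(0),[np.linalg.norm(P[i]-P[i-1]) for i in range(2)])
E
```

```text
(220, 250) [ 14 188 164]
(270, 270) [ 14 190 153]
(370, 270) [ 25 116 170]
(400, 245) [ 23 121 189]
(384, 261) [ 11 194  84]
(300, 300) [ 88  21 148]
board [[348.095947265625, 248.58901977539062], [401.356201171875, 228.61642456054688], [415.863037109375, 267.3013610839844], [362.602783203125, 287.2739562988281]] [[0.5755, -0.0919, 0.03], [0.6307, -0.2294, 0.03], [0.5311, -0.2681, 0.03], [0.4765, -0.1312, 0.03]] [ 0.55346096 -0.1801396   0.03      ] [np.float64(0.10653022150801628), np.float64(0.14817690875795625)]
holder [[189.64459228515625, 227.8117218017578], [281.2679443359375, 208.52259826660156], [295.65521240234375, 276.86212158203125], [204.0318603515625, 296.1512451171875]] [[0.6205, 0.3229, 0.026], [0.6766, 0.0848, 0.026], [0.4992, 0.0425, 0.026], [0.4439, 0.2784, 0.026]] [0.56003974 0.18215867 0.026     ] [np.float64(0.182064843891223), np.float64(0.2446043127283409)]
```

View pics/crop0.png

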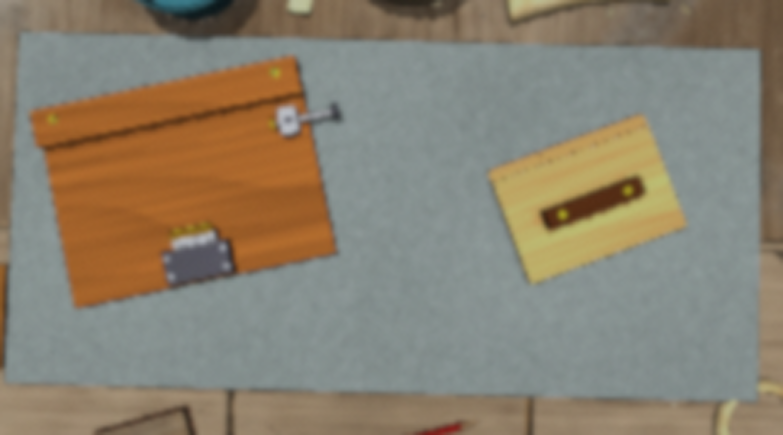

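The crop confirms the board's tongue edge is on its far side, and the step line is visible. The board is at (0.553,-0.180) with yaw about 0.37. The holder's yaw is about 0.23 and the catch is at crop (198,255). The stop is at (287,122) with only a short pad showing. Next I'll move over the board for close views.

```bash
cat >> h.py <<'E'
def toolR(s):
    q=s["ee_rot"]; return Rn.from_quat([q[1],q[2],q[3],q[0]]).as_matrix()
def plan(s,target,yaw=None):
    """tool-axis shift to target (before twist), and twist to put jaw x along yaw (mod pi)"""
    R=toolR(s); d=R.T@(np.asarray(target)-s["tool_pos"])
    out="shift(tool)=%s"%np.round(d,4)
    jy=np.arctan2(R[1,0],R[0,0]); out+=" jaw yaw %.4f"%jy
    if yaw is not None:
        e=(yaw-jy+np.pi/2)%np.pi-np.pi/2; out+=" twist %.4f"%(e*np.sign(R[2,1]))
        Rz=Rn.from_euler('z',e).as_matrix()@R; out+=" shift(after twist)=%s"%np.round(Rz.T@(np.asarray(target)-s["tool_pos"]),4)
    return out
E
python3 - <<'E'
from h import *; from rig import arm,grab_frame
s=arm.get_state(); print(np.round(toolR(s),4)); print(plan(s,[.54,-.18,.23],.37)); f=grab_frame("wrist"); print(np.round(f["mount"],4).tolist(),f["mtx"].tolist())
E
```

```text
[[ 3.058e-01 -4.000e-04  9.521e-01]
 [-9.521e-01  1.500e-03  3.058e-01]
 [-1.500e-03 -1.000e+00  1.000e-04]]
shift(tool)=[-0.2381  0.001   0.4591] jaw yaw -1.2600 twist 1.5116 shift(after twist)=[-0.4723  0.0013 -0.2105]
[[1.0, 0.0006, 0.0009, 0.0003], [-0.0007, -0.2812, 0.9597, -0.1424], [0.0008, -0.9597, -0.2812, 0.0718], [0.0, 0.0, 0.0, 1.0]] [[416.1192854695832, 0.0, 309.24274885453724], [0.0, 416.1192854695832, 236.52736233621383], [0.0, 0.0, 1.0]]
```

>>> {"method": "play_rows", "body": {
  "motion": "-0.024 0 0.046 0 0.0854;-0.024 0 0.046 0 0.0854;-0.024 0 0.046 0 0.0854;-0.024 0 0.046 0 0.0854;-0.024 0 0.046 0 0.0854;-0.024 0 0.046 0 0.0854;-0.024 0 0.046 0 0.0854;-0.024 0 0.046 0 0.0854",
  "newtons": 30
}}

```text
time: 0.95
tool_pos: [0.4579, -0.2611, 0.2312]
ee_rot: [-0.571, 0.571, -0.417, 0.417]
wrist_force: [0.9, -0.4, -0.2]
width: 0.0858
```

>>> {"method": "play_rows", "body": {
  "motion": "-0.024 0 0.046 0 0.0854;-0.024 0 0.046 0 0.0854;0 0 0 -0.15 0.0854;0 0 0 -0.15 0.0854;0 0 0 -0.15 0.0854;0 0 0 -0.15 0.0854;0 0 0 -0.15 0.0854;0 0 0 -0.15 0.0854"
}}

```text
time: 1.75
tool_pos: [0.527, -0.1916, 0.2309]
ee_rot: [0.696, -0.696, 0.125, -0.124]
wrist_force: [0.0, 0.2, -0.2]
width: 0.0854
```

>>> {"method": "play_rows", "body": {
  "motion": "0 0 0 -0.15 0.0854;0 0 0 -0.15 0.0854;0 0 0 -0.15 0.0854;0 0 0 -0.15 0.0854;0 0 0 -0.13 0.0854;0 0 0 0 0.0854;0 0 0 0 0.0854"
}}

```text
time: 2.45
tool_pos: [0.5271, -0.1917, 0.2311]
ee_rot: [0.695, -0.695, -0.129, 0.129]
wrist_force: [-0.2, -0.3, -0.8]
width: 0.0851
```

```bash
python3 - <<'E'
from h import *; from rig import arm,grab_frame
s=arm.get_state(); print(s["time"],s["joint_positions"],s["tool_pos"]); print(plan(s,[.5535,-.18,.2],.37)); f=fix(grab_frame("wrist"),s)
np.savez("pics/w1.npz",**f); cv2.imwrite("pics/w1.png",f["color"][:,:,::-1])
E
```

```text
2.45 [-3.69255030e-01  2.97677369e-01  1.59721203e+00 -8.70323360e-05
  1.24712066e+00 -7.36487253e-01] [ 0.52705581 -0.19167095  0.23109144]
shift(tool)=[0.0289 0.0311 0.0014] jaw yaw 0.3673 twist -0.0027 shift(after twist)=[0.0289 0.0311 0.0013]
```

View pics/w1.png

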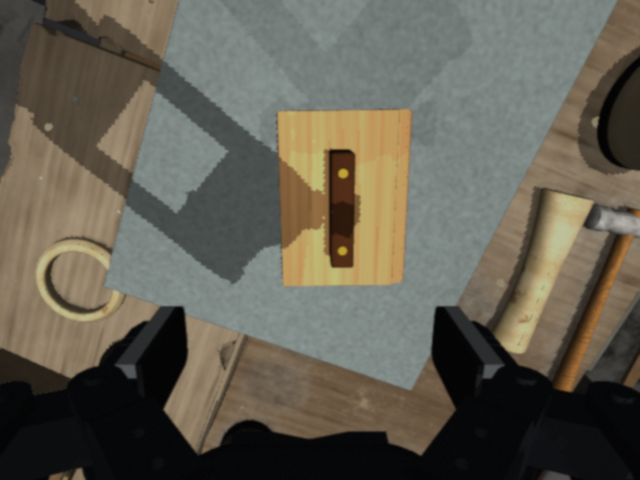

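The wrist view shows the board from (278,110) to (410,285). The batten runs from (342,150) to (342,266), with its brass screws at (343,174) and (342,251). Now I'll measure the batten.

```bash
python3 - <<'E'
from h import *; from rig import arm
f=dict(np.load("pics/w1.npz")); im=f["color"]; hsv=cv2.cvtColor(im,cv2.COLOR_RGB2HSV)
def blob(m,roi):
    x0,y0,x1,y1=roi; mm=np.zeros(m.shape,np.uint8); mm[y0:y1,x0:x1]=m[y0:y1,x0:x1]*255; return mm
scr=blob((hsv[...,2]>150)&(hsv[...,1]>150)&(hsv[...,0]>18),(331,155,353,265))
n,l,st,ce=cv2.connectedComponentsWithStats(scr)
P=[]
for i in range(1,n):
    if st[i,4]>15: p=onz(f,ce[i],.066); P.append(p); print(ce[i],st[i,4],np.round(p,4))
P=np.array(P); 
if len(P)==2:
    d=P[0]-P[1]; print("mid",P.mean(0),"len",np.linalg.norm(d),"yaw of y-dir",np.arctan2(d[1],d[0]))
for z,roi,mask in ((.03,(260,90,430,305),(hsv[...,1]>85)&(hsv[...,0]<35)),):
    m=cv2.morphologyEx(blob(mask,roi),cv2.MORPH_CLOSE,np.ones((9,9))); c=max(cv2.findContours(m,0,2)[0],key=cv2.contourArea)
    P=np.array([onz(f,p[0],z)[:2] for p in c],np.float32); r=cv2.minAreaRect(P); print("board",r, "yaw",np.radians(r[2]))
    ap=cv2.approxPolyDP(c,8,True)[:,0]; print(ap.tolist(),np.round([onz(f,p,z) for p in ap],4).tolist())
E
```

```text
[342.84375 173.0625 ] 64 [ 0.5399 -0.1551  0.066 ]
[342.  250.5] 54 [ 0.5622 -0.2109  0.066 ]
mid [ 0.55104748 -0.18299502  0.066     ] len 0.06012121428614156 yaw of y-dir 1.9507564386155627
board ((0.5539572834968567, -0.18127450346946716), (0.10676293075084686, 0.14909133315086365), 21.875064849853516) yaw 0.3817919057172229
[[410, 110], [278, 111], [284, 285], [402, 279]] [[0.5749, -0.0935, 0.03], [0.4779, -0.1318, 0.03], [0.5334, -0.2695, 0.03], [0.6291, -0.2264, 0.03]]
```

```bash
python3 - <<'E'
from h import *; from rig import arm
print(plan(arm.get_state(),[.55,.18,.23],.23))
E
```

```text
shift(tool)=[0.155  0.0012 0.3386] jaw yaw 0.3677 twist 0.1377 shift(after twist)=[0.107  0.0012 0.3567]
```

>>> {"method": "play_rows", "body": {
  "motion": "0.02 0 0.0425 0 0.0854;0.02 0 0.0425 0 0.0854;0.02 0 0.0425 0 0.0854;0.02 0 0.0425 0 0.0854;0.02 0 0.0425 0 0.0854;0.02 0 0.0425 0 0.0854;0.02 0 0.0425 0 0.0854;0.015 0 0.041 0 0.0854"
}}

```text
time: 3.3
tool_pos: [0.5494, 0.1821, 0.2312]
ee_rot: [-0.695, 0.695, 0.13, -0.129]
wrist_force: [0.4, -0.1, -0.1]
width: 0.0858
```

>>> {"method": "play_rows", "body": {
  "motion": "0 0 0 0.138 0.0854;0 0 0 0 0.0854;0 0 0 0 0.0854"
}}

```text
time: 3.6
tool_pos: [0.5492, 0.1796, 0.2312]
ee_rot: [-0.702, 0.702, 0.082, -0.083]
wrist_force: [-0.6, -1.2, 0.0]
width: 0.0854
```

```bash
python3 - <<'E'
from h import *; from rig import arm,grab_frame
s=arm.get_state(); print(s["time"],s["joint_positions"],s["tool_pos"]); f=fix(grab_frame("wrist"),s)
np.savez("pics/w2.npz",**f); cv2.imwrite("pics/w2.png",f["color"][:,:,::-1])
E
```

```text
3.6 [ 2.96408465e-01  3.24341926e-01  1.55787592e+00 -3.85953319e-04
  1.25976653e+00  6.29365788e-02] [0.54917637 0.1796235  0.23118229]
```

View pics/w2.png

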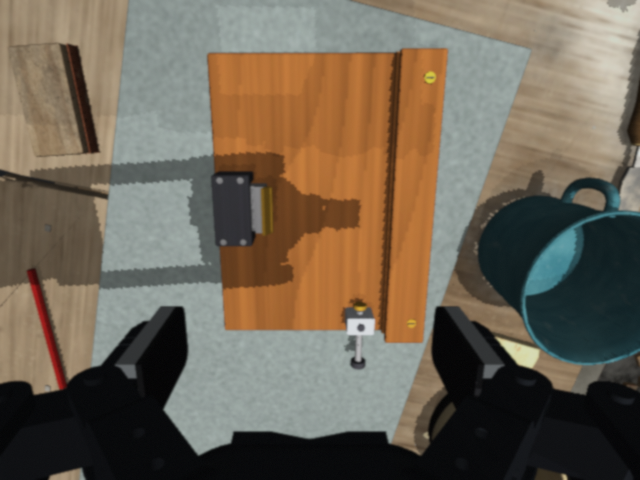

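The holder is in clear view. The near base corners are at (208,53) and (225,329). The rail top has corners (402,49), (447,48), (424,342) and (386,342). The brass nose tip is at about (271,209), the stop at (360,322), and the pad just shows at (359,306).

```bash
python3 - <<'E'
from h import *
f=dict(np.load("pics/w2.npz")); im=f["color"]
for u in (0,.012):
    A,B=[onz(f,p,u+.014)for p in((208,53),(225,329))]; C,D,E_,F=[onz(f,p,u+.036)for p in((402,49),(447,48),(424,342),(386,342))]
    L=np.linalg.norm
    print("u",u,"near len",L(A-B),"rail len",L(D-E_),L(C-F),"w",L(C-D),L(E_-F))
    ny=(A-B)/L(A-B); ry=(D-E_)/L(D-E_); print("yaw",np.arctan2(-ny[0],ny[1]),np.arctan2(-ry[0],ry[1]), np.arctan2(-(C-F)[0],(C-F)[1]))
    yaw=np.arctan2(-(ny+ry)[0],(ny+ry)[1]); hx=np.array([np.cos(yaw),np.sin(yaw),0]); hy=np.array([-np.sin(yaw),np.cos(yaw),0])
    Hn=(A+B)/2+hx*.096; Hr=(D+E_)/2-hx*.084; H=(Hn+Hr)/2; print("origin",Hn,Hr,"diff in holder",(Hr-Hn)@hx,(Hr-Hn)@hy)
    loc=lambda p,z:np.round([(onz(f,p,u+z)-H)@hx,(onz(f,p,u+z)-H)@hy],4)
    for n,p,z in(("A",(208,53),.014),("railface top C",(402,49),.036),("F",(386,342),.036),("nose a",(272,185),.034),("nose b",(271,234),.034),("stop top +y corners",(346,313),.038),("",(374,311),.038),("stop -y",(347,334),.038),("pad",(359,305),.027)): print(n,loc(p,z))
cv2.imwrite("pics/crop2.png",cv2.resize(im[150:380,200:440],None,fx=2.6,fy=2.6,interpolation=cv2.INTER_CUBIC)[:,:,::-1])
E
```

```text
u 0 near len 0.24547258450833845 rail len 0.24723766695582639 0.246529158534706 w 0.03354710331886578 0.03474969422222203
yaw 0.23230433397697836 0.24302602837396278 0.23814391898992504
origin [0.56532989 0.17879398 0.014     ] [0.57020422 0.17908153 0.036     ] diff in holder 0.004805019262418257 -0.0008681167590585039
A [-0.0977  0.1232]
railface top C [0.0522 0.1226]
F [ 0.0523 -0.1239]
nose a [-0.048   0.0205]
nose b [-0.05   -0.0214]
stop top +y corners [ 0.0149 -0.0935]
 [ 0.0397 -0.0917]
stop -y [ 0.0163 -0.1145]
pad [ 0.0277 -0.0911]
u 0.012 near len 0.23728045082906618 rail len 0.23844889828935167 0.23776557582265379 w 0.032354575763780376 0.03351441714041545
yaw 0.23230433397697844 0.2430260283739627 0.238143918989925
origin [0.56735974 0.18189659 0.026     ] [0.56597434 0.18086967 0.048     ] diff in holder -0.001588228911543847 -0.0006718853298999643
A [-0.0946  0.119 ]
railface top C [0.0502 0.1183]
F [ 0.0503 -0.1194]
nose a [-0.0464  0.0198]
nose b [-0.0484 -0.0206]
stop top +y corners [ 0.0143 -0.0901]
 [ 0.0382 -0.0883]
stop -y [ 0.0156 -0.1103]
pad [ 0.0266 -0.0879]
```

View pics/crop2.png

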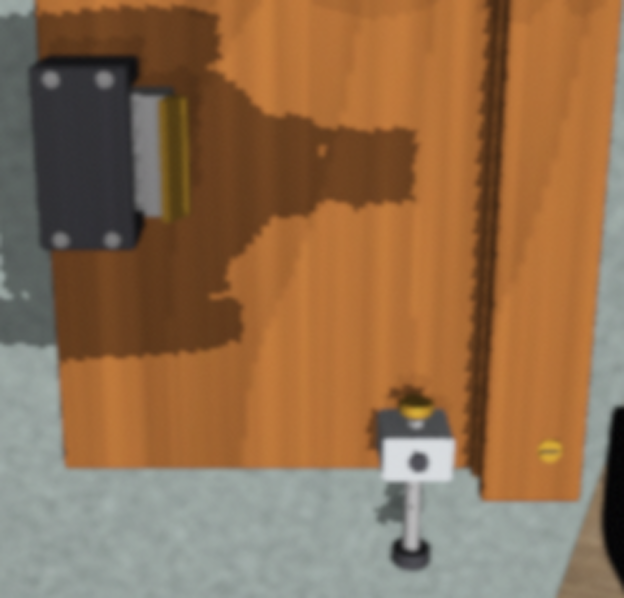

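Crop: the pad disc stands only about 8 mm out of the stop face, with its front at about crop (415,397), so at home the board's centre sits near holder y = -9 mm. With the holder on the sheet (u = 12 mm) the lengths and the rail face (50.2 mm) agree. Next I'll go and grasp the batten.

```bash
python3 - <<'E'
from h import *; from rig import arm
f=dict(np.load("pics/w2.npz")); H=np.array([.5667,.1814]); y=.238
def hl(p,z): 
    d=onz(f,p,z)[:2]-H; return np.round([d@[np.cos(y),np.sin(y)],d@[-np.sin(y),np.cos(y)]],4)
print("foot",hl((360,308),.026),"padfront",hl((359.6,302.7),.045),"top edge",hl((360,318),.050))
print(plan(arm.get_state(),[.551,-.183,.23],.38))
E
```

```text
foot [ 0.0292 -0.0973] padfront [ 0.0262 -0.0829] top edge [ 0.0263 -0.0949]
shift(tool)=[-0.0818  0.0014 -0.3529] jaw yaw 0.2327 twist -0.1473 shift(after twist)=[-0.1328  0.0014 -0.3371]
```

>>> {"method": "play_rows", "body": {
  "motion": "0 0 0 -0.147 0.0854;-0.019 0 -0.048 0 0.0854;-0.019 0 -0.048 0 0.0854;-0.019 0 -0.048 0 0.0854;-0.019 0 -0.048 0 0.0854;-0.019 0 -0.048 0 0.0854;-0.019 0 -0.048 0 0.0854;-0.019 0 -0.049 0 0.0854"
}}

```text
time: 4.45
tool_pos: [0.5494, -0.1732, 0.2317]
ee_rot: [-0.694, 0.695, 0.133, -0.133]
wrist_force: [1.0, 0.5, -0.4]
width: 0.0854
```

>>> {"method": "play_rows", "body": {
  "motion": "0 0.04 0 0 0.07;0 0.04 0 0 0.06;0 0 0 0 0.06;0 0 0 0 0.06"
}}

```text
time: 4.85
tool_pos: [0.5502, -0.1708, 0.1518]
ee_rot: [0.695, -0.694, -0.133, 0.133]
wrist_force: [0.3, 0.2, -0.2]
width: 0.0601
```

```bash
python3 - <<'E'
from h import *; from rig import arm,grab_frame
s=arm.get_state(); f=fix(grab_frame("wrist"),s); im=f["color"]
hsv=cv2.cvtColor(im,cv2.COLOR_RGB2HSV); m=((hsv[...,2]>140)&(hsv[...,1]>165)&(hsv[...,0]>18)&(hsv[...,0]<35)).astype(np.uint8)
n,l,st,ce=cv2.connectedComponentsWithStats(m); P=[]
for i in range(1,n):
    p=onz(f,ce[i],.066)
    if st[i,4]>40 and np.hypot(*(p[:2]-[.551,-.183]))<.045: print(ce[i],st[i,4],p); P.append(p)
print(s["tool_pos"],plan(s,[.551,-.183,.04],.38)); 
if len(P)==2: d=P[0]-P[1]; print("mid",(P[0]+P[1])/2,np.linalg.norm(d),np.arctan2(d[1],d[0])-np.pi/2)
E
```

```text
[302.41836735 309.41836735] 98 [ 0.56211373 -0.21093684  0.066     ]
[ 0.55018713 -0.17079001  0.15177175] shift(tool)=[-0.0037  0.1118 -0.0117] jaw yaw 0.3784 twist -0.0016 shift(after twist)=[-0.0037  0.1118 -0.0117]
```

>>> {"method": "play_rows", "body": {
  "motion": "-0.0037 0 -0.0117 0 0.06;0 0.04 0 0 0.06;0 0.04 0 0 0.06;0 0.02 0 0 0.06;0 0.012 0 0 0.06;0 0 0 0 0.06;0 0 0 0 0.05"
}}

```text
time: 5.6
tool_pos: [0.5526, -0.1829, 0.0409]
ee_rot: [-0.694, 0.695, 0.134, -0.132]
wrist_force: [0.2, -0.0, -0.2]
width: 0.0506
```

>>> {"method": "play_rows", "body": {
  "motion": "0 0 0 0 0.04;0 0 0 0 0.03;0 0 0 0 0.02;0 0 0 0 0.01;0 0 0 0 0.01;0 0 0 0 0.01;0 0 0 0 0.01",
  "newtons": 30
}}

```text
time: 6.3
tool_pos: [0.5511, -0.1826, 0.0402]
ee_rot: [-0.694, 0.695, 0.133, -0.133]
wrist_force: [-2.2, -0.2, 6.7]
width: 0.0174
```

>>> {"method": "play_rows", "body": {
  "motion": "0 -0.005 0 0 0.01;0 -0.02 0 0 0.01;0 -0.03 0 0 0.01;0 -0.03 0 0 0.01;0 0 0 0 0.01;0 0 0 0 0.01"
}}

```text
time: 6.9
tool_pos: [0.5508, -0.182, 0.1236]
ee_rot: [0.695, -0.694, -0.133, 0.133]
wrist_force: [-0.8, 1.0, -5.5]
width: 0.0178
```

```bash
python3 - <<'E'
from h import *; from rig import arm,grab_frame
s=arm.get_state(); H=np.array([.5667,.1814]);y=.238
hx=np.array([np.cos(y),np.sin(y)]);hy=np.array([-hx[1],hx[0]])
f=grab_frame("side"); cv2.imwrite("pics/s3.png",cv2.resize(f["color"][140:340,200:440],None,fx=3,fy=3,interpolation=cv2.INTER_CUBIC)[:,:,::-1])
t=H+hx*(-.014)+hy*.006; print(s["tool_pos"],s["wrist_force"],s["ft_torque"],s["width"],t,plan(s,[*t,.13],y))
E
```

```text
[ 0.55083824 -0.18199629  0.12363021] [-0.80586271  1.01618576 -5.54793883] [0.00751796 0.05013436 0.02023955] 0.01782295012024673 [0.55168008 0.18393024] shift(tool)=[ 0.1362 -0.0062  0.3397] jaw yaw 0.3790 twist 0.1410 shift(after twist)=[ 0.0871 -0.0062  0.3554]
```

View pics/s3.png

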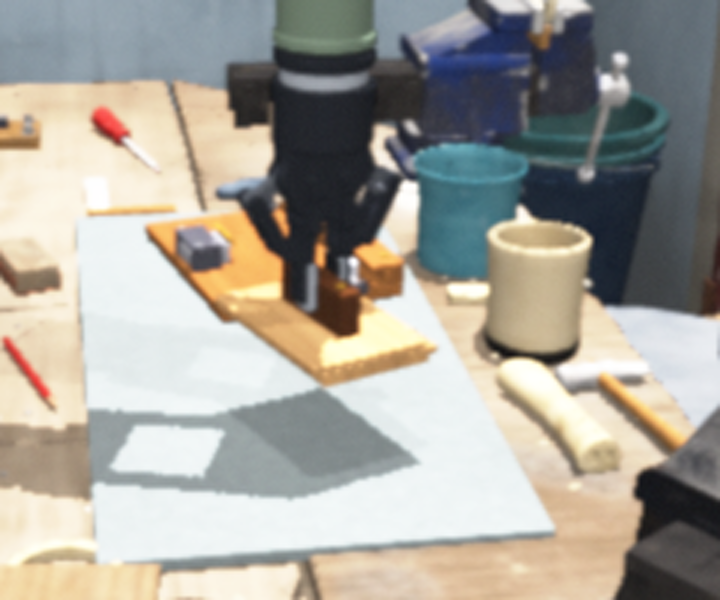

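Lifted flat, with the board gripped by the batten. Now I'll carry it over to the holder, with a little setback.

>>> {"method": "play_rows", "body": {
  "motion": "0 0 0 0.07 0.01;0 0 0 0.071 0.01;0.006 0 0.025 0 0.01;0.012 0 0.05 0 0.01;0.012 0 0.05 0 0.01;0.012 0 0.05 0 0.01;0.012 0 0.05 0 0.01;0.012 0 0.05 0 0.01"
}}

```text
time: 7.75
tool_pos: [0.5489, 0.0951, 0.1219]
ee_rot: [-0.702, 0.702, 0.082, -0.085]
wrist_force: [1.3, 0.5, -4.1]
width: 0.0175
```

>>> {"method": "play_rows", "body": {
  "motion": "0.012 0 0.05 0 0.01;0.009 0 0.03 0 0.01;0 0 0 0 0.01;0 0 0 0 0.01;0 0 0 0 0.01;0 0 0 0 0.01"
}}

```text
time: 8.35
tool_pos: [0.5518, 0.1734, 0.1235]
ee_rot: [-0.702, 0.702, 0.083, -0.084]
wrist_force: [-0.7, -0.1, -3.6]
width: 0.0174
```

```bash
cat >> h.py <<'E'
H=np.array([.5667,.1814]);HY=.238;hx=np.array([np.cos(HY),np.sin(HY)]);hy=np.array([-hx[1],hx[0]])
def hl(p): d=np.asarray(p)[:2]-H; return np.round([d@hx,d@hy],4)
E
python3 - <<'E'
from h import *; from rig import arm,grab_frame
s=arm.get_state(); print(s["time"],hl(s["tool_pos"]),s["tool_pos"],s["wrist_force"],s["width"]); t=H+hx*(-.014)+hy*.006; print(plan(s,[*t,.082],HY))
f=fix(grab_frame("wrist"),s);np.savez("pics/w4.npz",**f); cv2.imwrite("pics/w4.png",f["color"][:,:,::-1])
E
```

```text
8.35 [-0.0164 -0.0043] [0.55178362 0.17336876 0.12354799] [-0.71564693 -0.08362463 -3.61531774] 0.017423017888226557
shift(tool)=[0.0024 0.0415 0.0103] jaw yaw 0.2363 twist -0.0017 shift(after twist)=[0.0025 0.0415 0.0103]
```

View pics/w4.png

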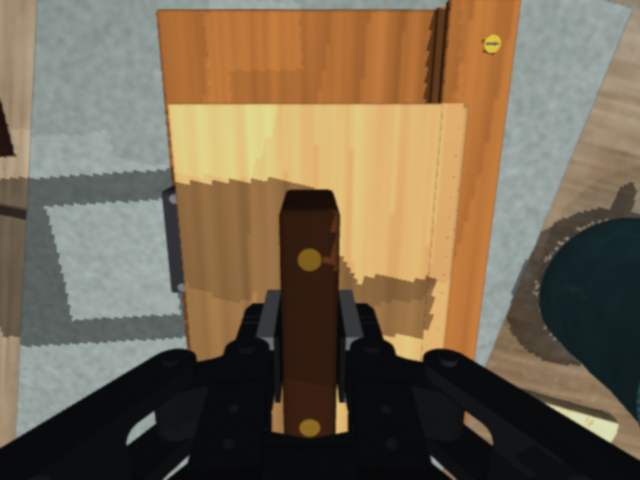

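The board hangs over the holder. The batten screws are at (309,259) and (309,428), the board's far-left corner at (168,104) and tongue corner (466,103), and the rail's front top edge at (449,5)-(442,100).

```bash
python3 - <<'E'
from h import *
f=dict(np.load("pics/w4.npz")); u=.0954
a,b=[onz(f,p,u+.054) for p in((309,259),(309,428))]; m=(a+b)/2; d=a-b
print("batten",hl(m),np.linalg.norm(d),"yaw",np.arctan2(d[1],d[0])-np.pi/2, "tongue corner",hl(onz(f,(466,103),u+.012)),"near corner",hl(onz(f,(168,104),u+.018)))
print("rail edge",hl(onz(f,(449,5),.048)),hl(onz(f,(442,100),.048)),"base near corner",hl(onz(f,(158,11),.026)),"housing",hl(onz(f,(181,290),.052)))
E
```

```text
batten [-0.0161 -0.0045] 0.06049718894123578 yaw 0.2369694004519749 tongue corner [0.0409 0.0708] near corner [-0.0653  0.0704]
rail edge [0.0496 0.116 ] [0.0501 0.0736] base near corner [-0.0944  0.1183] housing [-0.0876 -0.027 ]
```

>>> {"method": "play_rows", "body": {
  "motion": "0.002 0 0.0105 0 0.01;0 0.02 0 0 0.01;0 0.015 0 0 0.01;0 0 0 0 0.01;0 0 0 0 0.01"
}}

```text
time: 8.9
tool_pos: [0.5518, 0.1856, 0.0895]
ee_rot: [0.702, -0.702, -0.084, 0.084]
wrist_force: [1.2, 0.4, -5.0]
width: 0.0174
```

>>> {"method": "play_rows", "body": {
  "motion": "0 0.0015 0 0 0.01;0 0.0015 0 0 0.01;0 0 0 0 0.01"
}}

```text
time: 9.2
tool_pos: [0.5518, 0.1854, 0.0867]
ee_rot: [0.702, -0.702, -0.084, 0.084]
wrist_force: [-0.0, 0.2, -4.3]
width: 0.0178
```

>>> {"method": "play_rows", "body": {
  "motion": "0 0.001 0 0 0.01;0 0.001 0 0 0.01;0 0 0 0 0.01"
}}

```text
time: 9.5
tool_pos: [0.5515, 0.1853, 0.0842]
ee_rot: [-0.702, 0.702, 0.084, -0.084]
wrist_force: [-0.6, -0.1, -5.3]
width: 0.0176
```

>>> {"method": "play_rows", "body": {
  "motion": "0 0.001 0 0 0.01;0 0.001 0 0 0.01;0 0 0 0 0.01"
}}

```text
time: 9.8
tool_pos: [0.5517, 0.1854, 0.0824]
ee_rot: [-0.702, 0.702, 0.084, -0.084]
wrist_force: [-0.3, -0.2, -2.7]
width: 0.0173
```

>>> {"method": "play_rows", "body": {
  "motion": "0 0.001 0 0 0.01;0 0 0 0 0.01"
}}

```text
time: 10.0
tool_pos: [0.5518, 0.1855, 0.0821]
ee_rot: [0.702, -0.702, -0.084, 0.084]
wrist_force: [-0.2, 0.4, 2.6]
width: 0.0177
```

>>> {"method": "play_rows", "body": {
  "motion": "0 0.001 0 0 0.01;0 0 0 0 0.01"
}}

```text
time: 10.2
tool_pos: [0.5519, 0.1855, 0.0818]
ee_rot: [0.702, -0.702, -0.084, 0.083]
wrist_force: [-2.1, -0.5, 8.3]
width: 0.0176
```

Contact is where it was predicted: underside at 0.054 m, on the catch. Now I'll open the jaws gradually so the front sinks and the board tilts on the catch.

>>> {"method": "play_rows", "body": {
  "motion": "0 0 0 0 0.0178;0.0005 0 0 0 0.0184;0.001 0.001 0 0 0.019;0.001 0.001 0 0 0.0195;0 0 0 0 0.0195",
  "newtons": 20
}}

```text
time: 10.7
tool_pos: [0.5546, 0.1862, 0.0785]
ee_rot: [0.702, -0.702, -0.084, 0.084]
wrist_force: [0.4, 0.4, 3.4]
width: 0.0195
```

```bash
cat > tilt.py <<'E'
from h import *; from rig import arm,grab_frame
import sys
s=arm.get_state(); f=fix(grab_frame("wrist"),s); np.savez(sys.argv[1],**f)
print(s["time"],hl(s["tool_pos"]),s["tool_pos"][2],s["wrist_force"],s["width"])
im=f["color"]; hsv=cv2.cvtColor(im,cv2.COLOR_RGB2HSV)
m=((hsv[...,2]>100)&(hsv[...,1]>150)&(hsv[...,0]>18)&(hsv[...,0]<35)).astype(np.uint8); m[:, :270]=0; m[:,350:]=0; m[:200]=0
n,l,st,ce=cv2.connectedComponentsWithStats(m)
print([(np.round(ce[i],1).tolist(),int(st[i,4])) for i in range(1,n) if st[i,4]>60])
E
python3 tilt.py pics/w5.npz; python3 - <<'E'
import numpy as np,cv2
from rig import grab_frame
f=grab_frame("side"); c=f["color"][180:270,230:350]; w=np.load("pics/w5.npz")["color"]
a=cv2.resize(c,(480,360),interpolation=cv2.INTER_CUBIC); b=cv2.resize(w,(320,240)); out=np.zeros((360,800,3),np.uint8); out[:,:480]=a; out[:240,480:]=b
cv2.imwrite("pics/c5.png",out[:,:,::-1])
E
```

```text
10.7 [-0.0106  0.0075] 0.07848011979839314 [0.36443005 0.42342969 3.41739708] 0.019473316344803576
[([313.3, 259.2], 409), ([312.4, 428.2], 282)]
```

View pics/c5.png

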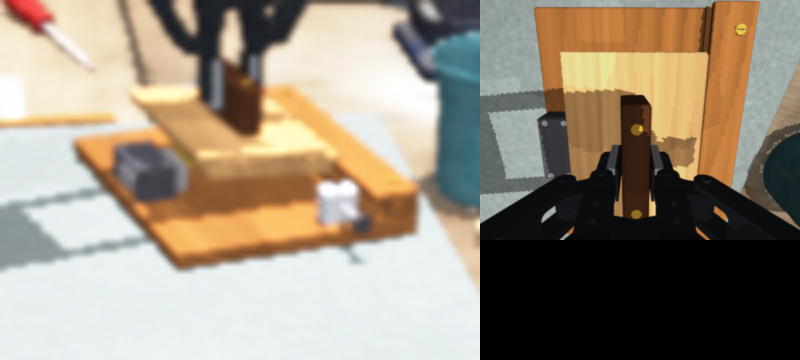

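The board has begun to tilt front-down, with its near edge on the catch and the batten's top leaning forward about 1.5 mm (screws now at (313,259)). I'll continue.

>>> {"method": "play_rows", "body": {
  "motion": "0.001 0.001 0 0 0.0201;0.001 0.001 0 0 0.0207;0.001 0.001 0 0 0.0213;0.001 0.001 0 0 0.0218;0 0 0 0 0.0218"
}}

```text
time: 11.3
tool_pos: [0.5575, 0.1867, 0.0739]
ee_rot: [-0.702, 0.702, 0.083, -0.084]
wrist_force: [-0.0, 0.5, 0.9]
width: 0.0217
```

```bash
python3 tilt.py pics/w6.npz
```

```text
11.3 [-0.0077  0.0074] 0.07392971498449122 [-0.01152313  0.4716984   0.93740864] 0.021735954680601632
[([317.7, 260.1], 412), ([316.0, 429.2], 279)]
```

>>> {"method": "play_rows", "body": {
  "motion": "0.0005 0.001 0 0 0.0222;0.0005 0.001 0 0 0.0226;0.0005 0.001 0 0 0.0231;0 0 0 0 0.0231;0 0 0 0 0.0231"
}}

```text
time: 11.85
tool_pos: [0.5592, 0.1872, 0.0714]
ee_rot: [-0.702, 0.702, 0.084, -0.084]
wrist_force: [-0.1, 0.7, 3.4]
width: 0.0231
```

```bash
python3 tilt.py pics/w7.npz;  python3 - <<'E'
import numpy as np,cv2
from rig import grab_frame
f=grab_frame("side"); np.savez("pics/s7.npz",**f); c=f["color"][180:270,230:350]; w=np.load("pics/w7.npz")["color"]
a=cv2.resize(c,(480,360),interpolation=cv2.INTER_CUBIC); b=cv2.resize(w[60:300,100:500],(320,192)); out=np.zeros((360,800,3),np.uint8); out[:,:480]=a; out[:192,480:]=b
cv2.imwrite("pics/c7.png",out[:,:,::-1])
E
```

```text
11.85 [-0.0059  0.0074] 0.0714288638603333 [-0.1071458   0.68920066  3.38676563] 0.023096664754480998
[([320.5, 259.3], 403), ([318.5, 428.4], 279)]
```

View pics/c7.png

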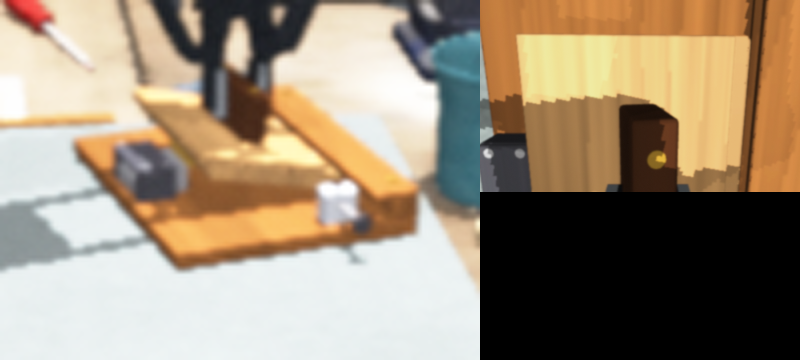

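The board is clearly tilted, with its near edge up on the catch and the tongue facing the rail. I'll fit tilt and position from the corner and screw pixels (a small point-based pose solve).

```bash
cat > pose.py <<'E'
from h import *; import sys
from scipy.optimize import least_squares
f=dict(np.load(sys.argv[1])); im=f["color"]; hsv=cv2.cvtColor(im,cv2.COLOR_RGB2HSV)
m=((hsv[...,0]>17)&(hsv[...,0]<32)&(hsv[...,1]>60)&(hsv[...,2]>90)).astype(np.uint8)*255; m[:60]=0; m[240:]=0;m[:,:100]=0;m[:,480:]=0
m=cv2.morphologyEx(m,cv2.MORPH_OPEN,np.ones((5,5)))
c=max(cv2.findContours(m,0,2)[0],key=cv2.contourArea)[:,0]
tl=c[np.argmin(c@[1,1.])]; tr=c[np.argmax(c@[1,-1.])]; print("corners",tl,tr)
s=eval(sys.argv[2])
pix=np.array([tl,tr]+s,float); B=np.array([[-.05,.075,.018],[.047,.075,.018],[0,.03,.054],[0,-.03,.054]])
def pose(v): return Rn.from_euler('z',.237+v[4])*Rn.from_euler('y',v[3]),np.array(v[:3])
def res(v):
    R,t=pose(v); return np.concatenate([(proj(f,x)-p) for x,p in zip(R.apply(B)+t,pix)]+[[v[4]*200]])
r=least_squares(res,[.56,.185,.05,.2,0],x_scale=[.01,.01,.01,.1,.1]); R,t=pose(r.x)
print("tilt",r.x[3],"yawadj",r.x[4],"res px",np.round(r.fun,1))
for n,b in(("origin",(0,0,0)),("tip",(.059,0,.009)),("front low",(.05,0,0)),("near low",(-.04,0,0)),("near edge",(-.05,0,.018)),("end",(0,-.075,.009))):
    X=R.apply(b)+t; print(n,hl(X),"z above holder underside %.4f"%(X[2]-.012))
E
python3 pose.py pics/w7.npz "[[320.5,259.3],[318.5,428.4]]"; python3 pose.py pics/w4.npz "[[309,259],[309,428]]"
```

```text
corners [147 104] [433 107]
tilt 0.16365324303180262 yawadj -0.0004939503750164357 res px [ 3.3 -1.4 -3.2 -2.7 -0.3  2.  -0.1  1.7 -0.1]
origin [-0.0112  0.0072] z above holder underside 0.0332
tip [0.0485 0.0071] z above holder underside 0.0325
front low [0.0381 0.0071] z above holder underside 0.0251
near low [-0.0507  0.0073] z above holder underside 0.0397
near edge [-0.0576  0.0073] z above holder underside 0.0591
end [-0.0098 -0.0678] z above holder underside 0.0421
corners [170 105] [401 106]
tilt 0.1618562209267668 yawadj -0.007523875713026843 res px [-15.    6.   14.6   7.2   1.5  -0.3   0.1 -12.4  -1.5]
origin [-0.0246 -0.0073] z above holder underside 0.0749
tip [ 0.0351 -0.0078] z above holder underside 0.0743
front low [ 0.0248 -0.0077] z above holder underside 0.0669
near low [-0.064  -0.0069] z above holder underside 0.0814
near edge [-0.071  -0.0069] z above holder underside 0.1008
end [-0.0237 -0.0823] z above holder underside 0.0838
```

>>> {"method": "play_rows", "body": {
  "motion": "-0.0015 0.0005 0 0 0.0236;-0.0005 0.001 0 0 0.0242;0 0.001 0 0 0.0247;0 0.001 0 0 0.0252;0 0 0 0 0.0252"
}}

```text
time: 12.45
tool_pos: [0.5579, 0.1869, 0.0679]
ee_rot: [0.702, -0.702, -0.084, 0.084]
wrist_force: [3.1, 1.5, 1.0]
width: 0.0249
```

```bash
python3 tilt.py pics/w8.npz | tee /tmp/o; python3 - <<'E'
import numpy as np; from h import *
im=np.load("pics/w8.npz")["color"]; hsv=cv2.cvtColor(im,cv2.COLOR_RGB2HSV)
print(hsv[125,380:470:3].tolist())
E
S=$(tail -1 /tmp/o | python3 -c "print([p[0] for p in eval(input())][:2])"); python3 pose.py pics/w8.npz "$S"
```

```text
12.45 [-0.0072  0.0074] 0.06785074686408095 [3.09885348 1.52595161 1.02837346] 0.02492615664714739
[([324.5, 259.8], 409), ([322.3, 428.7], 252)]
[[19, 122, 237], [19, 123, 237], [19, 120, 241], [20, 116, 242], [20, 115, 243], [20, 118, 242], [19, 119, 241], [20, 118, 242], [19, 118, 240], [19, 118, 240], [19, 120, 241], [18, 124, 233], [18, 121, 236], [18, 121, 236], [18, 121, 236], [18, 122, 235], [16, 134, 212], [14, 172, 187], [14, 174, 186], [13, 177, 125], [13, 174, 88], [13, 171, 67], [13, 175, 111], [13, 175, 118], [14, 176, 122], [13, 172, 55], [13, 176, 97], [14, 176, 170], [14, 173, 197], [14, 175, 195]]
corners [140 104] [426 108]
tilt 0.23200647682374456 yawadj 4.892737427108054e-05 res px [ 3.7 -1.3 -3.5 -3.2 -0.4  2.  -0.3  2.   0. ]
origin [-0.015   0.0071] z above holder underside 0.0305
tip [0.0445 0.007 ] z above holder underside 0.0257
front low [0.0336 0.0071] z above holder underside 0.0190
near low [-0.054   0.0071] z above holder underside 0.0397
near edge [-0.0596  0.0071] z above holder underside 0.0595
end [-0.013  -0.0679] z above holder underside 0.0393
```

>>> {"method": "play_rows", "body": {
  "motion": "0 0.001 0 0 0.0256;0 0.001 0 0 0.026;0 0.0005 0 0 0.0262;0 0 0 0 0.0262"
}}

```text
time: 12.9
tool_pos: [0.5578, 0.1868, 0.0656]
ee_rot: [0.702, -0.702, -0.084, 0.084]
wrist_force: [4.0, 0.6, 2.7]
width: 0.0262
```

```bash
cat > look.sh <<'E'
python3 tilt.py pics/$1.npz | tee /tmp/o
S=$(tail -1 /tmp/o | python3 -c "print([p[0] for p in eval(input())][:2])"); python3 pose.py pics/$1.npz "$S"
E
bash look.sh w9
```

```text
12.9 [-0.0074  0.0074] 0.06561234471543431 [4.04385777 0.61368425 2.70576847] 0.026220360633811286
[([326.8, 260.2], 416), ([324.2, 429.1], 233)]
corners [137 103] [422 106]
tilt 0.2657807970665961 yawadj 0.0015686140381219271 res px [ 3.  -1.1 -2.8 -2.2 -0.6  1.2 -0.1  1.8  0.3]
origin [-0.0163  0.0073] z above holder underside 0.0292
tip [0.043  0.0074] z above holder underside 0.0224
front low [0.032  0.0074] z above holder underside 0.0160
near low [-0.0549  0.0073] z above holder underside 0.0397
near edge [-0.0598  0.0073] z above holder underside 0.0597
end [-0.0139 -0.0677] z above holder underside 0.0378
```

Tip at z = 22.4 mm (groove 23.5) and tilt 0.27. Now I'll push gently toward the rail.

>>> {"method": "play_rows", "body": {
  "motion": "0.0015 0 0 0 0.0262;0.0015 0 0 0 0.0262;0.0015 0 0 0 0.0262;0.0015 0 0 0 0.0262;0 0 0 0 0.0262"
}}

```text
time: 13.45
tool_pos: [0.5614, 0.1878, 0.0654]
ee_rot: [-0.702, 0.702, 0.082, -0.086]
wrist_force: [-2.1, -0.1, 7.8]
width: 0.0266
```

```bash
bash look.sh w10
```

```text
13.45 [-0.0036  0.0074] 0.06541792514195982 [-2.06381019 -0.14707128  7.79671456] 0.026553834824885835
[([326.0, 260.6], 406), ([324.0, 429.1], 229)]
corners [136 104] [421 105]
tilt 0.27067914745405086 yawadj 0.00478520551413295 res px [ 2.9 -1.5 -2.7 -1.5 -0.6  0.9 -0.   1.9  1. ]
origin [-0.0128  0.0073] z above holder underside 0.0290
tip [0.0464 0.0076] z above holder underside 0.0219
front low [0.0354 0.0075] z above holder underside 0.0157
near low [-0.0514  0.0072] z above holder underside 0.0397
near edge [-0.0562  0.0072] z above holder underside 0.0598
end [-0.0101 -0.0677] z above holder underside 0.0377
```

>>> {"method": "play_rows", "body": {
  "motion": "0 -0.001 0 0 0.0262;0.0015 0 0 0 0.0262;0.0015 0 0 0 0.0262;0.0015 0 0 0 0.0262;0.0015 0 0 0 0.0262;0 0 0 0 0.0262"
}}

```text
time: 14.1
tool_pos: [0.5694, 0.1897, 0.066]
ee_rot: [-0.702, 0.702, 0.084, -0.084]
wrist_force: [0.1, -1.0, -1.4]
width: 0.0265
```

```bash
bash look.sh w11
```

```text
14.1 [0.0046 0.0074] 0.06598410538110602 [ 0.07078259 -1.02177375 -1.43934852] 0.026470797176022576
[([309.2, 254.7], 382), ([308.9, 419.1], 270)]
corners [148 104] [417 107]
tilt 0.16298745872503173 yawadj -0.0021673994338755795 res px [-0.1  0.1  0.1 -0.9  0.2  1.2 -0.2 -0.7 -0.4]
origin [-0.0039  0.0068] z above holder underside 0.0216
tip [0.0558 0.0066] z above holder underside 0.0210
front low [0.0455 0.0066] z above holder underside 0.0135
near low [-0.0434  0.0069] z above holder underside 0.0281
near edge [-0.0503  0.0069] z above holder underside 0.0475
end [-0.0027 -0.0682] z above holder underside 0.0305
```

Tongue tip is 5.8 mm into the groove at tilt 0.16. I'll nudge it a bit more and hold.

>>> {"method": "play_rows", "body": {
  "motion": "0.0015 0 0 0 0.0262;0.0015 0 0 0 0.0262;0.001 0 0 0 0.0262;0 0 0 0 0.0262;0 0 0 0 0.0262;0 0 0 0 0.0262"
}}

```text
time: 14.75
tool_pos: [0.572, 0.1904, 0.0661]
ee_rot: [-0.702, 0.702, 0.083, -0.085]
wrist_force: [-5.9, -0.7, 0.7]
width: 0.0263
```

```bash
bash look.sh w12
```

```text
14.75 [0.0073 0.0075] 0.06605371742549801 [-5.94299048 -0.67987425  0.68207931] 0.026316538864655778
[([303.4, 252.4], 370), ([303.6, 414.7], 267)]
corners [154 104] [414 107]
tilt 0.12422449845623983 yawadj -0.003342089022903856 res px [-1.9  1.   1.9  0.   0.3  0.9 -0.2 -2.1 -0.7]
origin [-0.0009  0.0066] z above holder underside 0.0182
tip [0.0587 0.0064] z above holder underside 0.0198
front low [0.0487 0.0064] z above holder underside 0.0120
near low [-0.0406  0.0068] z above holder underside 0.0231
near edge [-0.0483  0.0068] z above holder underside 0.0422
end [-0.0002 -0.0684] z above holder underside 0.0271
```

Seated: the edge meets the rail (5.9 N) with the board centre at x = -1 mm. Now I'll release, then press down with closed fingers between batten and near edge.

>>> {"method": "play_rows", "body": {
  "motion": "-0.001 0 0 0 0.035;0 0 0 0 0.05;0 0 0 0 0.05;0 -0.03 0 0 0.05;0 -0.025 0 0 0.05;-0.018 0 -0.0035 0 0.02;-0.018 0 -0.0035 0 0.005;0 0 0 0 0"
}}

```text
time: 15.6
tool_pos: [0.5373, 0.1744, 0.1217]
ee_rot: [-0.702, 0.702, 0.084, -0.084]
wrist_force: [0.6, 0.4, -0.2]
width: 0.007
```

>>> {"method": "play_rows", "body": {
  "motion": "0 0 0 0 0;0 0 0 0 0;0 0.02 0 0 0;0 0.02 0 0 0;0 0.008 0 0 0;0 0 0 0 0"
}}

```text
time: 16.2
tool_pos: [0.5384, 0.175, 0.072]
ee_rot: [-0.702, 0.702, 0.083, -0.085]
wrist_force: [-0.6, 0.9, 0.1]
width: 0.0002
```

```bash
python3 - <<'E'
from h import *; from rig import arm,grab_frame
s=arm.get_state(); print(s["time"],hl(s["tool_pos"]),s["tool_pos"][2],s["wrist_force"],s["width"])
f=grab_frame("side"); w=grab_frame("wrist")["color"]
a=cv2.resize(f["color"][180:270,230:350],(480,360),interpolation=cv2.INTER_CUBIC); b=cv2.resize(w,(320,240)); out=np.zeros((360,800,3),np.uint8); out[:,:480]=a; out[:240,480:]=b
cv2.imwrite("pics/c13.png",out[:,:,::-1])
E
```

```text
16.2 [-0.029   0.0005] 0.07201395018621051 [-0.59012502  0.92375648  0.07731161] 0.0001733396816911127
```

View pics/c13.png

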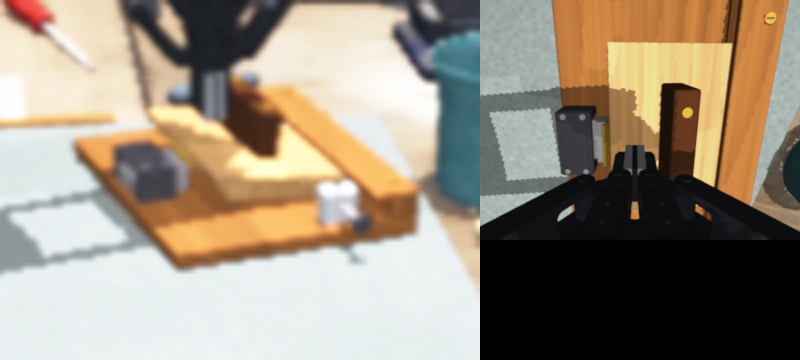

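The closed fingers stand between batten and catch nose, with clearance on both sides, and the board rests tilted with its tongue in. Pressing down now.

>>> {"method": "play_rows", "body": {
  "motion": "0 0.006 0 0 0;0 0.005 0 0 0;0 0.003 0 0 0;0 0.002 0 0 0;0 0 0 0 0"
}}

```text
time: 16.8
tool_pos: [0.5385, 0.175, 0.057]
ee_rot: [-0.702, 0.702, 0.084, -0.084]
wrist_force: [-0.1, -0.3, -0.7]
width: -0.0002
```

>>> {"method": "play_rows", "body": {
  "motion": "0 0.001 0 0 0;0 0.001 0 0 0;0 0.001 0 0 0;0 0.001 0 0 0;0 0 0 0 0"
}}

```text
time: 17.3
tool_pos: [0.5386, 0.175, 0.0537]
ee_rot: [-0.702, 0.702, 0.084, -0.084]
wrist_force: [-1.5, -0.0, 4.1]
width: -0.0003
```

>>> {"method": "play_rows", "body": {
  "motion": "0 0.001 0 0 0;0 0.001 0 0 0;0 0.001 0 0 0;0 0 0 0 0"
}}

```text
time: 17.7
tool_pos: [0.5385, 0.175, 0.0502]
ee_rot: [-0.702, 0.702, 0.084, -0.084]
wrist_force: [-1.1, -0.3, 0.4]
width: -0.0002
```

>>> {"method": "play_rows", "body": {
  "motion": "0 0.001 0 0 0;0 0.001 0 0 0;0 0.001 0 0 0;0 0 0 0 0"
}}

```text
time: 18.1
tool_pos: [0.5386, 0.175, 0.0469]
ee_rot: [-0.702, 0.702, 0.084, -0.084]
wrist_force: [0.2, -0.6, 0.3]
width: -0.0002
```

>>> {"method": "play_rows", "body": {
  "motion": "0 0.001 0 0 0;0 0.001 0 0 0;0 0 0 0 0"
}}

```text
time: 18.4
tool_pos: [0.5387, 0.175, 0.0451]
ee_rot: [-0.702, 0.702, 0.084, -0.084]
wrist_force: [0.2, -0.0, 0.6]
width: 0.0001
```

>>> {"method": "play_rows", "body": {
  "motion": "0 0.001 0 0 0;0 0.001 0 0 0;0 0 0 0 0"
}}

```text
time: 18.7
tool_pos: [0.5388, 0.175, 0.044]
ee_rot: [-0.702, 0.702, 0.084, -0.084]
wrist_force: [-0.8, -0.6, 6.3]
width: -0.0001
```

>>> {"method": "play_rows", "body": {
  "motion": "0 0.001 0 0 0;0 0.0005 0 0 0;0 0 0 0 0;0 0 0 0 0"
}}

```text
time: 19.1
tool_pos: [0.5389, 0.1751, 0.044]
ee_rot: [0.702, -0.702, -0.084, 0.084]
wrist_force: [-4.1, -1.2, 15.2]
width: 0.0
```

>>> {"method": "play_rows", "body": {
  "motion": "0 -0.002 0 0 0;0 -0.03 0 0 0;0 -0.04 0 0 0;0 0 0 0 0.02;0 0 0 0 0.05;0 0 0 0 0.05"
}}

```text
time: 19.7
tool_pos: [0.5378, 0.1747, 0.1126]
ee_rot: [-0.702, 0.702, 0.083, -0.085]
wrist_force: [0.8, 0.3, 0.1]
width: 0.0431
```

```bash
python3 - <<'E'
from h import *; from rig import arm,grab_frame
s=arm.get_state(); print(s["time"],hl(s["tool_pos"]),s["tool_pos"],s["wrist_force"],s["width"]); print(plan(s,[0,0,0],HY))
f=fix(grab_frame("wrist"),s); np.savez("pics/w14.npz",**f)
cv2.imwrite("pics/w14.png",f["color"][:,:,::-1])
E
```

```text
19.7 [-0.0296  0.0003] [0.53780617 0.17474773 0.11264409] [0.80685679 0.29544862 0.12656759] 0.043091436294351144
shift(tool)=[-0.5636  0.1139 -0.043 ] jaw yaw 0.2380 twist -0.0000 shift(after twist)=[-0.5636  0.1139 -0.043 ]
```

View pics/w14.png

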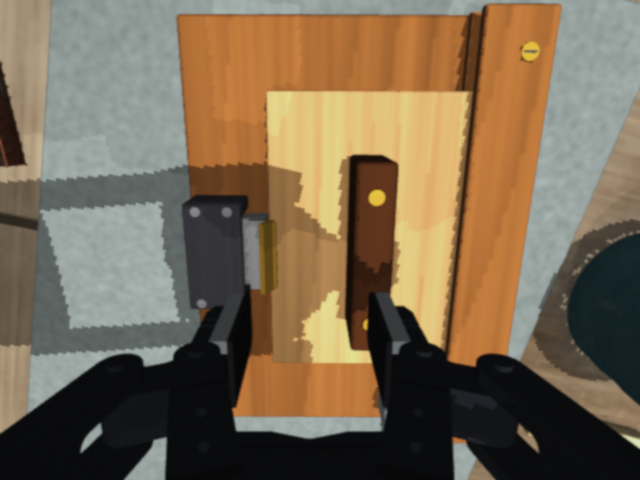

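The board lies flat and the brass nose (262-277, 222-290) overlaps its near edge (about x=268), so it has snapped. The batten screws are at (377,197) and (368,325). Now I'll slide it along y to the stop.

```bash
python3 - <<'E'
from h import *; from rig import arm
f=dict(np.load("pics/w14.npz")); a,b=[onz(f,p,.080) for p in((376.8,197.5),(368,325))]; m=(a+b)/2; d=a-b
print(m,hl(m),np.linalg.norm(d),np.arctan2(d[1],d[0])-np.pi/2)
print("near edge",hl(onz(f,(267,93),.044)),"far step",hl(onz(f,(469,93),.044)),"end -y",hl(onz(f,(300,363),.044)),"nose",hl(onz(f,(277,255),.046)))
s=arm.get_state(); print(plan(s,[*m[:2],.06],HY))
E
```

```text
[0.56383152 0.18818155 0.08      ] [-0.0012  0.0073] 0.06052734366634299 0.21667532375695586
near edge [-0.0497  0.0813] far step [0.0472 0.0814] end -y [-0.0347 -0.0671] nose [-0.0465 -0.0001]
shift(tool)=[0.0287 0.0523 0.0069] jaw yaw 0.2380 twist 0.0000 shift(after twist)=[0.0287 0.0523 0.0069]
```

>>> {"method": "play_rows", "body": {
  "motion": "0.0287 0 0.0065 0 0.05;0 0 0 0 0.05;0 0.035 0 0 0.05;0 0.02 0 0 0.05;0 0.0015 0 0 0.05;0 0 0 0 0.03;0 0 0 0 0.02;0 0 0 0 0.015",
  "newtons": 20
}}

```text
time: 20.55
tool_pos: [0.5638, 0.1879, 0.0583]
ee_rot: [-0.702, 0.702, 0.083, -0.085]
wrist_force: [-5.1, -1.6, 4.7]
width: 0.0175
```

>>> {"method": "play_rows", "body": {
  "motion": "0 0 0 0 0.01;0 0 0 0 0.01;0 0 0 0 0.01;0 0 0 0 0.01"
}}

```text
time: 20.95
tool_pos: [0.5639, 0.1879, 0.0583]
ee_rot: [-0.702, 0.702, 0.083, -0.084]
wrist_force: [-4.2, -0.5, 3.6]
width: 0.0171
```

>>> {"method": "play_rows", "body": {
  "motion": "0 0 -0.001 0 0.01;0 0 -0.001 0 0.01;0 0 -0.001 0 0.01;0 0 -0.001 0 0.01;0 0 -0.001 0 0.01;0 0 -0.001 0 0.01;0 0 0 0 0.01"
}}

```text
time: 21.65
tool_pos: [0.5648, 0.1841, 0.0583]
ee_rot: [0.703, -0.701, -0.083, 0.084]
wrist_force: [-7.7, 5.8, 4.9]
width: 0.0173
```

>>> {"method": "play_rows", "body": {
  "motion": "-0.001 -0.001 0 0 0.01;0 0 0 0 0.01;0 0 0 0 0.01"
}}

```text
time: 21.95
tool_pos: [0.5652, 0.1821, 0.0583]
ee_rot: [0.702, -0.702, -0.084, 0.084]
wrist_force: [-3.2, 1.6, -1.8]
width: 0.0177
```

>>> {"method": "play_rows", "body": {
  "motion": "0 0 -0.001 0 0.01;0 0 -0.001 0 0.01;0 0 -0.001 0 0.01;0 0 0 0 0.01"
}}

```text
time: 22.35
tool_pos: [0.566, 0.179, 0.0583]
ee_rot: [0.702, -0.702, -0.084, 0.084]
wrist_force: [-4.1, 2.7, -0.9]
width: 0.0174
```

```bash
cat > st.py <<'E'
from h import *; from rig import arm
s=arm.get_state(); w=s["wrist_force"]; print(round(s["time"],2),hl(s["tool_pos"]),"z %.4f"%s["tool_pos"][2],"F hx %.1f hy %.1f z %.1f"%(w[:2]@hx,w[:2]@hy,w[2]),"w %.4f"%s["width"],"yaw %.4f"%np.arctan2(toolR(s)[1,0],toolR(s)[0,0]))
E
python3 st.py
```

```text
22.35 [-0.0013 -0.0021] z 0.0583 F hx -3.3 hy 3.6 z -0.9 w 0.0174 yaw 0.2377
```

>>> {"method": "play_rows", "body": {
  "motion": "-0.0007 0 0 0 0.01;0 0 -0.001 0 0.01;0 0 -0.001 0 0.01;0 0 0 0 0.01"
}}

```text
time: 22.75
tool_pos: [0.5665, 0.1766, 0.0583]
ee_rot: [-0.702, 0.702, 0.084, -0.084]
wrist_force: [-0.2, 0.3, -3.0]
width: 0.0176
```

>>> {"method": "play_rows", "body": {
  "motion": "0 0 -0.001 0 0.01;0 0 -0.001 0 0.01;0 0 0 0 0.01"
}}

```text
time: 23.05
tool_pos: [0.5668, 0.1748, 0.0583]
ee_rot: [-0.702, 0.702, 0.084, -0.084]
wrist_force: [0.1, -0.0, -3.5]
width: 0.0177
```

```bash
python3 st.py
```

```text
23.05 [-0.0014 -0.0065] z 0.0583 F hx 0.1 hy -0.1 z -3.5 w 0.0177 yaw 0.2381
```

>>> {"method": "play_rows", "body": {
  "motion": "0 0 -0.0005 0 0.01;0 0 -0.0005 0 0.01;0 0 0 0 0.01"
}}

```text
time: 23.35
tool_pos: [0.5669, 0.174, 0.0584]
ee_rot: [-0.702, 0.702, 0.084, -0.084]
wrist_force: [0.8, 0.6, -2.7]
width: 0.0176
```

>>> {"method": "play_rows", "body": {
  "motion": "0 0 -0.0005 0 0.01;0 0 -0.0005 0 0.01;0 0 0 0 0.01"
}}

```text
time: 23.65
tool_pos: [0.5669, 0.1731, 0.0583]
ee_rot: [-0.702, 0.702, 0.084, -0.084]
wrist_force: [-0.8, 0.1, -2.0]
width: 0.0176
```

>>> {"method": "play_rows", "body": {
  "motion": "0 0 -0.0005 0 0.01;0 0 -0.0005 0 0.01;0 0 0 0 0.01"
}}

```text
time: 23.95
tool_pos: [0.5671, 0.1721, 0.0583]
ee_rot: [-0.702, 0.702, 0.084, -0.084]
wrist_force: [-0.9, 1.6, -2.1]
width: 0.0177
```

```bash
python3 st.py
```

```text
23.95 [-0.0018 -0.0091] z 0.0583 F hx -0.5 hy 1.7 z -2.1 w 0.0177 yaw 0.2379
```

>>> {"method": "play_rows", "body": {
  "motion": "0 0 -0.0005 0 0.01;0 0 -0.0005 0 0.01;0 0 0 0 0.01"
}}

```text
time: 24.25
tool_pos: [0.5674, 0.1711, 0.0583]
ee_rot: [-0.702, 0.702, 0.084, -0.084]
wrist_force: [0.1, 1.2, -2.1]
width: 0.0176
```

>>> {"method": "play_rows", "body": {
  "motion": "0 0 -0.0005 0 0.01;0 0 0 0 0.01"
}}

```text
time: 24.45
tool_pos: [0.5675, 0.1706, 0.0583]
ee_rot: [-0.702, 0.702, 0.084, -0.084]
wrist_force: [-0.0, 0.8, -2.5]
width: 0.0173
```

>>> {"method": "play_rows", "body": {
  "motion": "0 0 -0.0005 0 0.01;0 0 0 0 0.01"
}}

```text
time: 24.65
tool_pos: [0.5676, 0.1702, 0.0583]
ee_rot: [-0.702, 0.702, 0.084, -0.084]
wrist_force: [-0.4, 0.6, -1.6]
width: 0.0174
```

```bash
python3 st.py
```

```text
24.65 [-0.0017 -0.0111] z 0.0583 F hx -0.3 hy 0.7 z -1.6 w 0.0174 yaw 0.2380
```

>>> {"method": "play_rows", "body": {
  "motion": "0 0 -0.0005 0 0.01;0 0 0 0 0.01"
}}

```text
time: 24.85
tool_pos: [0.5678, 0.1697, 0.0583]
ee_rot: [-0.702, 0.702, 0.084, -0.084]
wrist_force: [-0.7, 0.8, -1.8]
width: 0.0176
```

>>> {"method": "play_rows", "body": {
  "motion": "0 0 -0.0005 0 0.01;0 0 0 0 0.01"
}}

```text
time: 25.05
tool_pos: [0.5679, 0.1692, 0.0583]
ee_rot: [-0.702, 0.702, 0.084, -0.084]
wrist_force: [-0.6, 0.8, -1.9]
width: 0.0174
```

>>> {"method": "play_rows", "body": {
  "motion": "0 0 -0.0005 0 0.01;0 0 0 0 0.01"
}}

```text
time: 25.25
tool_pos: [0.568, 0.1687, 0.0583]
ee_rot: [-0.702, 0.702, 0.084, -0.084]
wrist_force: [-0.0, 2.0, -2.6]
width: 0.0176
```

>>> {"method": "play_rows", "body": {
  "motion": "0 0 -0.0005 0 0.01;0 0 0 0 0.01"
}}

```text
time: 25.45
tool_pos: [0.5681, 0.1683, 0.0583]
ee_rot: [-0.702, 0.702, 0.084, -0.084]
wrist_force: [-0.6, 1.8, -1.8]
width: 0.0175
```

```bash
python3 st.py
```

```text
25.45 [-0.0017 -0.0131] z 0.0583 F hx -0.1 hy 1.9 z -1.8 w 0.0175 yaw 0.2380
```

>>> {"method": "play_rows", "body": {
  "motion": "0 0 -0.0005 0 0.01;0 0 0 0 0.01"
}}

```text
time: 25.65
tool_pos: [0.5682, 0.1678, 0.0583]
ee_rot: [-0.702, 0.702, 0.084, -0.084]
wrist_force: [-0.4, 1.7, -1.4]
width: 0.0174
```

>>> {"method": "play_rows", "body": {
  "motion": "0 0 -0.0005 0 0.01;0 0 0 0 0.01"
}}

```text
time: 25.85
tool_pos: [0.5683, 0.1672, 0.0583]
ee_rot: [-0.702, 0.702, 0.084, -0.084]
wrist_force: [-0.5, 1.8, -1.4]
width: 0.0177
```

>>> {"method": "play_rows", "body": {
  "motion": "0 0 -0.0005 0 0.01;0 0 0 0 0.01"
}}

```text
time: 26.05
tool_pos: [0.5684, 0.1669, 0.0583]
ee_rot: [0.702, -0.702, -0.084, 0.084]
wrist_force: [-0.8, 3.3, -2.3]
width: 0.0174
```

```bash
python3 st.py
```

```text
26.05 [-0.0017 -0.0145] z 0.0583 F hx -0.0 hy 3.4 z -2.3 w 0.0174 yaw 0.2379
```

>>> {"method": "play_rows", "body": {
  "motion": "0 0 -0.0005 0 0.01;0 0 0 0 0.01"
}}

```text
time: 26.25
tool_pos: [0.5684, 0.1668, 0.0583]
ee_rot: [0.702, -0.702, -0.084, 0.084]
wrist_force: [-0.7, 4.7, -1.3]
width: 0.0175
```

```bash
python3 st.py; python3 - <<'E'
from h import *; from rig import arm,grab_frame
s=arm.get_state(); f=fix(grab_frame("wrist"),s); np.savez("pics/w20.npz",**f); hsv=cv2.cvtColor(f["color"],cv2.COLOR_RGB2HSV)
m=((hsv[...,2]>100)&(hsv[...,1]>150)&(hsv[...,0]>18)&(hsv[...,0]<35)).astype(np.uint8); m[:, :270]=0; m[:,350:]=0; m[:200]=0
n,l,st,ce=cv2.connectedComponentsWithStats(m); c=[(ce[i],st[i,4]) for i in range(1,n) if st[i,4]>60]; print(c)
P=[onz(f,x[0],.080) for x in c[:2]]; print(hl((P[0]+P[1])/2))
E
```

```text
26.25 [-0.0018 -0.0146] z 0.0583 F hx 0.4 hy 4.7 z -1.3 w 0.0175 yaw 0.2379
[(array([309.34526854, 252.50127877]), np.int32(391)), (array([309.23357664, 417.01824818]), np.int32(274))]
[-0.0015 -0.014 ]
```

Solid contact with the stop: the tool has stopped advancing and the force along y rose to 4.7 N. I'll settle the board and release.

>>> {"method": "play_rows", "body": {
  "motion": "0 0.0007 0 0 0.01;0 0 0 0 0.01;0 0 0 0 0.018;0 0 0 0 0.02;0 0 0 0 0.025;0 0 0 0 0.035;0 0 0 0 0.045;0 0 0 0 0.05"
}}

```text
time: 27.1
tool_pos: [0.5687, 0.1661, 0.0576]
ee_rot: [-0.702, 0.702, 0.084, -0.084]
wrist_force: [-0.2, -0.4, 1.2]
width: 0.0501
```

>>> {"method": "play_rows", "body": {
  "motion": "0 -0.02 0 0 0.05;0 -0.04 0 0 0.05;-0.029 -0.002 0 0 0.05;0 0 0 0 0.05;0 0 0 0 0.05"
}}

```text
time: 27.6
tool_pos: [0.5402, 0.1594, 0.1197]
ee_rot: [-0.702, 0.702, 0.084, -0.084]
wrist_force: [0.6, -0.2, -0.6]
width: 0.0502
```

```bash
python3 st.py; python3 - <<'E'
from h import *; from rig import arm,grab_frame
s=arm.get_state(); f=fix(grab_frame("wrist"),s); np.savez("pics/w21.npz",**f); im=f["color"];hsv=cv2.cvtColor(im,cv2.COLOR_RGB2HSV)
m=((hsv[...,2]>100)&(hsv[...,1]>150)&(hsv[...,0]>18)&(hsv[...,0]<35)).astype(np.uint8); n,l,st,ce=cv2.connectedComponentsWithStats(m)
for i in range(1,n):
    if st[i,4]>40: print(st[i].tolist(),ce[i],"hl@.080",hl(onz(f,ce[i],.080)),"left/right edges @.046",hl(onz(f,(st[i,0],ce[i][1]),.046)),hl(onz(f,(st[i,0]+st[i,2],ce[i][1]),.046)))
b=((hsv[...,0]>17)&(hsv[...,0]<32)&(hsv[...,1]>60)&(hsv[...,1]<150)&(hsv[...,2]>90)).astype(np.uint8)*255
b=cv2.morphologyEx(b,cv2.MORPH_OPEN,np.ones((5,5))); c=max(cv2.findContours(b,0,2)[0],key=cv2.contourArea)[:,0]
for p in (c[np.argmin(c@[1,1.])],c[np.argmax(c@[1,-1.])]): print("corner",p,hl(onz(f,p,.044)))
E
```

```text
27.6 [-0.0309 -0.0151] z 0.1197 F hx 0.5 hy -0.3 z -0.6 w 0.0502 yaw 0.2380
[521, 8, 18, 20, 243] [529.16049383  17.01646091] hl@.080 [0.0563 0.093 ] left/right edges @.046 [0.0687 0.0999] [0.0772 0.0999]
[275, 190, 4, 67, 220] [276.42272727 224.81818182] hl@.080 [-0.0454  0.0081] left/right edges @.046 [-0.0489 -0.0009] [-0.0467 -0.0009]
[262, 192, 6, 70, 246] [264.62601626 227.32113821] hl@.080 [-0.0508  0.0069] left/right edges @.046 [-0.0559 -0.0023] [-0.0527 -0.0023]
[366, 200, 17, 16, 216] [374.37037037 207.37037037] hl@.080 [-0.0014  0.0162] left/right edges @.046 [-0.0004  0.0087] [0.0087 0.0087]
[362, 322, 15, 13, 161] [368.95652174 327.88819876] hl@.080 [-0.0013 -0.0439] left/right edges @.046 [ 0.0001 -0.0626] [ 0.0088 -0.0626]
corner [270 105] [-0.0501  0.0605]
corner [464 105] [0.0469 0.0606]
```

>>> {"method": "play_rows", "body": {
  "motion": "0 -0.03 0 0 0.05;0 -0.03 0 0 0.05;0 0 0 0 0.05;0 0 0 0 0.05"
}}

```text
time: 28.05
tool_pos: [0.541, 0.1596, 0.1794]
ee_rot: [-0.702, 0.702, 0.084, -0.084]
wrist_force: [-0.6, -0.2, -0.9]
width: 0.0502
```

```bash
python3 st.py; python3 -c "
from rig import arm; print(arm.finish_job())"
```

```text
28.05 [-0.0301 -0.0151] z 0.1794 F hx -0.6 hy -0.1 z -0.9 w 0.0502 yaw 0.2380
the job is handed in; nothing more can be done
None
```

The board is in the holder, flat and snapped under the catch, with its end up against the stop. I handed the job in at 28 s, and it reported no verdict.

- **Tilting:** The moves can't tilt the gripper. I rested the board's near edge on the catch and opened the jaws slowly until its front sank to a tilt of about 0.27 rad.
- **Tongue in groove:** I pushed the tongue in until the board met the rail at about 6 N. Fits on the way showed the tip 6 to 9 mm in at tilts of 0.16 to 0.12 rad.
- **Catch:** I pressed the near side down with closed fingers. The board came flat at its home height and took 15 N there. That is just over the suggested 5 to 14 N and well under the 55 N limit.
- **End stop:** I gripped the batten and slid the board until the tool stopped advancing at 4.7 N, then released and backed off.

**Last checks** (wrist camera, after release):
- The board's centre is at holder x = -1.3 mm, y = -14 mm.
- It is square to within about 0.005 rad, and its top face is 97 mm across, as it should be when flat.
- The catch nose is at its rest position, over the near edge by about 3.5 mm.
- The board's y moved no more than about 0.4 mm on release.

**Not confirmed:**
- The pad's spring force (0.3 to 0.4 N) is too small for the wrist sensor. That the board still bears on the pad rests on the solid stop I felt and the board staying put.
- One tilt fit, on the carrying picture, was discarded because a corner was misread. The early tilt fits had errors of about 3 pixels.
- I did not measure the bystanders at the end.

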